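Set the arms of a sculpture model to their studs

TASK

Set the two arms of the small sculpture model for mounting: with a fingertip, push the long black lower arm round until it points straight at the middle of the blue stud, and push the short olive upper arm round until it points straight at the middle of the orange stud. Only push the arms gently from the side, never pinch them, and leave the yellow stud and the things lying around where they are.

Things in the scene. Friction and masses are not known exactly. Their poses are not given: they have to be found in the camera images.
- stand: stand fixed to the table: aluminium foot plate 170 mm across, 12 mm thick, with an upright steel spindle 20 mm across that ends in a cap 28 mm across, top 81 mm above the table. Origin on the spindle axis at table height, z up. The two arms turn past each other on the spindle, like the hands of a clock
- long_arm: long lower arm, black with a cork tip (last 20 mm, 12 mm thick): level bar 22 mm wide, 22 to 38 mm above the table, reaching 150 mm from the spindle axis; hub 48 mm across. Origin on the spindle axis, 30 mm above the table; x points along the arm to its tip, z up. Turns with light friction (under 1 N at its end), stays where left; stops 126 degrees either side of the stand's x axis
- long_arm_tip (a point): end of the long arm's cork tip, 150 mm from the spindle axis, 30 mm above the table
- short_arm: short upper arm, olive green with a cork tip (last 20 mm, 12 mm thick): level bar 22 mm wide, 58 to 74 mm above the table (20 mm of air above the long arm), reaching 105 mm from the spindle axis; hub 48 mm across. Origin on the spindle axis, 66 mm above the table; x points along the arm to its tip, z up. Friction and stops like the long arm's
- short_arm_tip (a point): end of the short arm's cork tip, 105 mm from the spindle axis, 66 mm above the table
- blue_stud_mid (a point): a blue round stud fixed to the table, 34 mm across and 22 mm tall; this point lies on its axis, 11 mm above the table. The studs stand about 185 to 225 mm from the spindle axis, beyond the reach of the arms. The long black arm is to point at this one
- orange_stud_mid (a point): an orange round stud fixed to the table, 34 mm across and 22 mm tall; this point lies on its axis, 11 mm above the table. The studs stand about 185 to 225 mm from the spindle axis, beyond the reach of the arms. The short olive arm is to point at this one
- yellow_stud_mid (a point): a yellow round stud fixed to the table, 34 mm across and 22 mm tall; this point lies on its axis, 11 mm above the table. The studs stand about 185 to 225 mm from the spindle axis, beyond the reach of the arms. No arm belongs to it
- cork_cone: bystander: loose blunt cork cone, 52 mm across at the foot and 55 mm tall, origin at the middle of its underside
- bolt_jar: bystander: loose glass jar with a steel lid, 48 mm across and 60 mm tall, origin at the middle of its underside
- screwdriver: bystander: loose screwdriver lying along its x axis, origin at its underside, about half-way along
- black_bracket: bystander: loose black L-shaped bracket, 90 x 72 x 30 mm, lying flat, origin at its underside in the middle of its 90 mm leg (along x)
Things that resemble listed ones, but are neither listed nor needed, are in the scene too. Of the things shaped like the stand, the aluminium one is meant.

How it is judged (in metres and radians):
At the end, for the whole second after the job is handed in: The long arm's centre line passes within 14 mm of the blue stud's axis and the short arm's within 14 mm of the orange stud's axis, each arm on the side of its stud, both at rest (y of blue_stud_mid in the frame of long_arm between -0.014 and 0.014 m and x of blue_stud_mid in the frame of long_arm above 0.1 m and angular speed of each of long_arm, short_arm below 0.05 rad/s and y of orange_stud_mid in the frame of short_arm between -0.014 and 0.014 m and x of orange_stud_mid in the frame of short_arm above 0.1 m); the robot touches nothing.
It fails at once if a bystander (cork cone, jar, screwdriver or bracket) is moved by more than 20 mm (distance of any of cork_cone, bolt_jar, screwdriver, black_bracket from where it was at the start of the episode above 0.02 m).
It fails at once if an arm of the sculpture is taken between the fingers ((x of the grasp point in the frame of long_arm between 0.02 and 0.16 m and y of the grasp point in the frame of long_arm between -0.01 and 0.01 m and z of the grasp point in the frame of long_arm between -0.03 and 0.02 m) or (x of the grasp point in the frame of short_arm between 0.02 and 0.11 m and y of the grasp point in the frame of short_arm between -0.01 and 0.01 m and z of the grasp point in the frame of short_arm between -0.02 and 0.02 m)).
It fails at once if an arm is pushed roughly, with more than 20 N (contact force between any of the fingers, the arm and long_arm above 20 N or contact force between any of the fingers, the arm and short_arm above 20 N).
It also fails if it takes over 72 s, if anything falls off the work surface, if the arm or the gripper's body presses on something with over 40 N, if the wrist force passes 120 N, or if a joint passes its speed limit or range.

ROBOT

A 6-joint arm with a two-finger parallel gripper is mounted at the origin on the work surface. World frame = base frame: x ahead of the robot, y to its left, z up, the work surface at z = 0. Lengths are in mm, angles in rad, forces in N, time in s.
With the tool pointing down it reaches from about 400 to 925 mm from the base axis. Payload 12.5 kg.
Tool frame: the origin (TCP) lies on the centre line of the jaws, within the pads' length; the fingertips stand 25 mm ahead of it and the grasp point (between the pads) lies 6 mm ahead of it; z points along the fingers, y is the line along which they close (so a half turn about z gives the same grasp; the last joint's range is limited). The gripper opens to 95 mm and grips with 3 to 60 N. Pads are 20 mm wide; open, the fingers measure 119 mm over their backs; the gripper's body (75 mm by 180 mm) begins 59 mm behind the grasp point.
Start: joints at [-1.263, 0.491, 1.559, -0, 1.092, -0.106], TCP at [251.331, -572.256, 239.661] pointing down, gripper open.
Joint ranges: [-3.1, 3.1], [-0.84, 2.19], [0.05, 2.79], [-1.13, 4.28], [0.06, 2.93], [-2.69, 2.69]. Speed limits (rad/s): [2.22, 2.22, 2.79, 3.14, 3.14, 3.14].

INTERFACE

Orientations are given as a unit quaternion [w, x, y, z].
In Python, from station import move_to, move_linear, movej, gripper_open, close_gripper, hold, ik, observe, camera, IKError, close_job gives the robot as it stands. Calls block until the motion is done:
- move_to(position, orientation): joint-space move of the TCP to a pose.
- move_linear(position, attitude=None, rate=150, contact_N=None): straight line of the TCP; attitude=None keeps the orientation; rate is the mean speed in mm/s. With contact_N (N) it stops when the force on the tool has changed by that much, and returns True; else False.
- movej(angles): joint-space move.
- gripper_open() and close_gripper(): open the fingers fully, or close them until they stop; the grip force is fixed at half the most.
- hold(seconds).
- ik(position, orientation): joint angles nearest the present ones, or None.
- observe(): the state.
- camera(name): name is "scene" or "top"; returns a dict with "image" (400x640x3 uint8, red, green, blue), "intrinsics" (3x3 intrinsics, pixels), "R" (3x3) and "t" (3): a world point X has camera coordinates R X + t. Camera axes: x right, y down, z forward; pixel columns grow to the right and rows downward; lengths in mm; the calibration is good to about 2 mm. A picture is of the moment at which its call begins. There is no depth.
A pose or a line that the arm cannot do raises IKError and nothing moves.
- close_job(): hands the job in; it is judged then, once.
The state is a dict: "time": time; "joint_positions": joint angles; "qd": joint speeds; "joint_efforts": joint torques, N m; "ee_pos": TCP position; "tool_rot": TCP orientation; "force": force on the tool from outside, world axes, zero at the start; "ft_torque": the same for the moment, N m; "grip_width": opening from 0.0 (shut) to 1.0 (fully open); "grip_force": force on a finger pad.
Only numpy, scipy, OpenCV 4.12 (cv2) and the standard library are available. Lean on these libraries where they do the work, as an engineer would, in place of code of your own. Each camera call takes 0.05 s, during which the arm holds its last target. There are 200 camera calls.

## Working session

There is one attempt and no reset: what is moved stays moved. The work goes in short steps, each a Python script; the robot and the scene stay as the last script left them, time stands still between calls to the robot, and variables do not carry over. Pictures are saved under pics/ and viewed, at most 10 in all, crops included, and the job is handed in when it is done.

```bash
mkdir -p pics; python3 - <<'E'
from station import *
import cv2,numpy as np,pickle
for n in("scene","top"):
    c=camera(n); cv2.imwrite(f"pics/{n}0.png",c["image"][:,:,::-1]); pickle.dump(c,open(f"{n}0.pkl","wb"))
    print(n,c["intrinsics"],c["R"],c["t"])
print(observe()["time"],observe()["tool_rot"])
E
```

```text
scene [[366.56162235   0.         320.97069019]
 [  0.         366.56162235 201.48859507]
 [  0.           0.           1.        ]] [[ 0.90039509  0.43471117 -0.01774516]
 [ 0.22192439 -0.49397754 -0.84067577]
 [-0.37421685  0.75300225 -0.54124796]] [-494.44665404  -31.45427926 1186.99673363]
top [[384.26497737   0.         318.09178222]
 [  0.         384.26497737 201.88012436]
 [  0.           0.           1.        ]] [[ 0.00539545 -0.99995425  0.00789891]
 [-0.99162493 -0.00636946 -0.12899389]
 [ 0.1290383  -0.00713677 -0.99161393]] [ 14.39557402 513.74728703 950.10200205]
0.1 [-4.89258021e-04  9.78670686e-01  2.05434772e-01 -5.77601428e-05]
```

View pics/scene0.png

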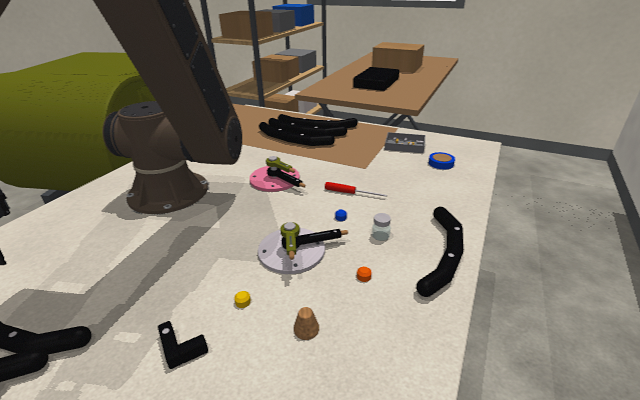

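View pics/top0.png

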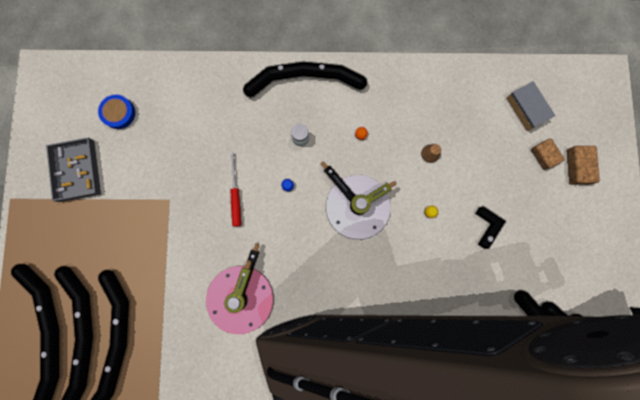

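The aluminium stand is at top (360,205) / scene (290,245). The pink-plated look-alike at top (237,300) / scene (277,177) is not the one meant. In the top view, blue is at (288,185), orange at (361,133) and yellow at (431,212). The blue tape roll at (116,111) could also be taken for blue. The black arm tip is at (323,163) and the olive arm tip at (393,184). The curved black bars are distractors. Next I localise these and take a close crop.

```bash
cat > h.py <<'E'
from station import *
import cv2,numpy as np
def plane(c,uv,z):
    d=c["R"].T@np.linalg.inv(c["intrinsics"])@np.array([*uv,1.]); o=-c["R"].T@c["t"]
    return (o+d*(z-o[2])/d[2])
def proj(c,X):
    p=c["intrinsics"]@(c["R"]@np.array(X,float)+c["t"]); return p[:2]/p[2]
def blob(c,lo,hi,win):
    "centroids of hsv blobs inside window (u0,v0,u1,v1)"
    h=cv2.cvtColor(c["image"],cv2.COLOR_RGB2HSV); m=cv2.inRange(h,lo,hi)
    k=np.zeros_like(m); u0,v0,u1,v1=win; k[v0:v1,u0:u1]=m[v0:v1,u0:u1]
    n,_,s,ce=cv2.connectedComponentsWithStats(k)
    return sorted([(int(s[i,4]),*ce[i].round(1)) for i in range(1,n) if s[i,4]>8],reverse=True)
def ang(a,b): return np.degrees(np.arctan2(b[1]-a[1],b[0]-a[0]))
E
python3 - <<'E'
from h import *
import pickle
T=pickle.load(open("top0.pkl","rb"));S=pickle.load(open("scene0.pkl","rb"))
W=(270,115,450,250)
for n,lo,hi in(("blue",(105,120,60),(130,255,255)),("orange",(3,180,150),(14,255,255)),("yellow",(18,150,120),(30,255,255)),
   ("cork",(5,60,70),(17,180,230)),("olive",(25,80,40),(40,255,255)),("black",(0,0,0),(180,120,45))):
    for b in blob(T,lo,hi,W)[:5]: print("top",n,b,plane(T,b[1:],{"cork":36,"olive":74,"black":38}.get(n,15)).round(1))
    for b in blob(S,lo,hi,(220,190,410,320))[:4]: print("scene",n,b,plane(S,b[1:],{"cork":36,"olive":74,"black":38}.get(n,15)).round(1))
im=T["image"][110:250,270:450,::-1]
cv2.imwrite("pics/crop0.png",cv2.resize(im,(720,560),interpolation=cv2.INTER_CUBIC))
E
```

```text
top blue (113, np.float64(287.2), np.float64(184.7)) [560.9  98.5  15. ]
scene blue (107, np.float64(340.4), np.float64(214.9)) [567.3  89.1  15. ]
top orange (93, np.float64(361.0), np.float64(132.7)) [703.1 -96.3  15. ]
scene orange (111, np.float64(363.9), np.float64(271.5)) [705.9 -97.4  15. ]
top yellow (116, np.float64(431.1), np.float64(211.2)) [ 493.4 -277.2   15. ]
scene yellow (181, np.float64(241.6), np.float64(298.2)) [ 498.  -282.1   15. ]
top cork (278, np.float64(430.8), np.float64(152.3)) [ 645.2 -275.1   36. ]
top cork (47, np.float64(361.0), np.float64(132.4)) [697.3 -93.8  36. ]
top cork (28, np.float64(323.9), np.float64(164.8)) [610.   3.  36.]
top cork (26, np.float64(392.3), np.float64(183.6)) [ 561.9 -173.1   36. ]
scene cork (196, np.float64(305.5), np.float64(313.9)) [ 650.1 -277.1   36. ]
scene cork (39, np.float64(291.1), np.float64(254.7)) [ 537.9 -136.9   36. ]
scene cork (31, np.float64(344.0), np.float64(231.8)) [617.   -4.1  36. ]
top olive (330, np.float64(368.6), np.float64(198.5)) [ 517.5 -106.3   74. ]
top olive (68, np.float64(432.1), np.float64(211.0)) [ 487.6 -261.7   74. ]
scene olive (289, np.float64(290.1), np.float64(237.3)) [ 529.1 -121.5   74. ]
top black (207, np.float64(340.0), np.float64(184.0)) [559.6 -38.4  38. ]
scene black (347, np.float64(317.0), np.float64(237.5)) [565.8 -55.7  38. ]
scene black (32, np.float64(283.8), np.float64(242.2)) [ 499.8 -106.1   38. ]
```

View pics/crop0.png

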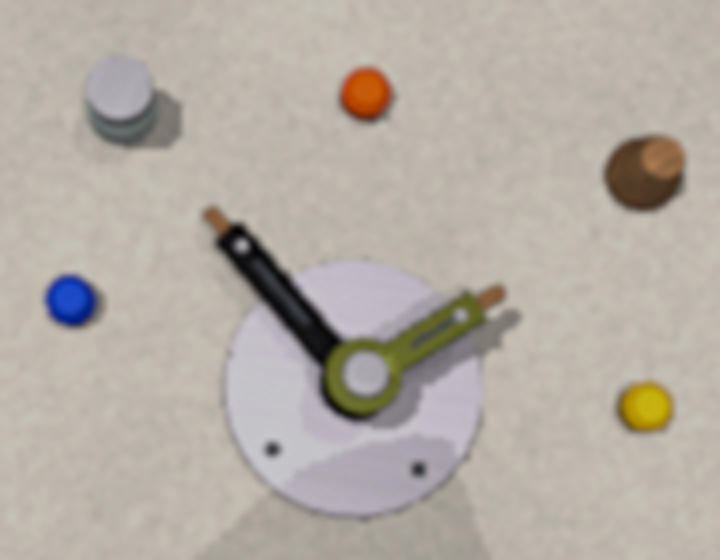

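The crop shows the aluminium stand: cap at about (361.3,203.5) in full-frame pixels, long black arm with its cork tip up-left at (324,165), and short olive arm with its cork tip at (392,184). Blue is left at (288,185) and orange above at (361,133). Both arms need an anticlockwise push. I'll compute the angles and push the long arm first, stopping a few degrees short.

```bash
cat >> h.py <<'E'
def measure(c):
    ax=(plane(c,(361.25,203.5),81)+plane(c,(358.5,207),12))[:2]/2
    b=lambda lo,hi,w,z: plane(c,blob(c,lo,hi,w)[0][1:],z)[:2]
    bl=b((105,120,60),(130,255,255),(270,165,305,200),17); og=b((3,180,150),(14,255,255),(345,120,375,145),17)
    return ax,bl,og,ang(ax,bl),ang(ax,og)
AX=None
def push(ax,r,zt,a0,a1,tang=23,clear=18,n=6,up=140):
    """push arm anticlockwise (s=+1) or clockwise from bearing a0 to a1 (deg) with the shut fingers; tool y on tangent at a1"""
    s=np.sign(a1-a0)
    yaw=np.radians(a1); q=[0,np.cos(yaw/2),np.sin(yaw/2),0]
    def P(a,d,z):
        t=np.radians(a); return [ax[0]+r*np.cos(t)+s*d*np.sin(t), ax[1]+r*np.sin(t)-s*d*np.cos(t), z+25]
    move_to(P(a0,tang+clear,up),q); move_linear(P(a0,tang+clear,zt),rate=120)
    hit=False
    for a in np.linspace(a0,a1,n):
        hit=move_linear(P(a,tang,zt),rate=50,contact_N=10)
        if hit: print("force stop at",a,observe()["force"]); break
    p=np.array(observe()["ee_pos"]); t=np.radians(a)
    p[:2]+=15*s*np.array([np.sin(t),-np.cos(t)]); move_linear(list(p),rate=80)
    p[2]=up+25; move_linear(list(p),rate=150)
    return hit
E
python3 - <<'E'
from h import *
import pickle
T=pickle.load(open("top0.pkl","rb"))
print(plane(T,(361.25,203.5),81),plane(T,(358.5,207),12))
ax,bl,og,ab,ao=measure(T); print(ax,bl,og,ab,ao)
L=plane(T,(323.9,164.8),36);Sh=plane(T,(392.3,183.6),72)
print(L,Sh,ang(ax,L),ang(ax,Sh),np.hypot(*(L[:2]-ax)),np.hypot(*(Sh[:2]-ax)))
for a,r,z in((ab,112,49),(ao,72,77)):
  for b in (a,a-50):
    y=np.radians(a);t=np.radians(b);print(ik([ax[0]+r*np.cos(t),ax[1]+r*np.sin(t),z],[0,np.cos(y/2),np.sin(y/2),0]))
E
```

```text
[504.13363844 -87.31320652  81.        ] [503.60518268 -88.35512149  12.        ]
[503.86941056 -87.834164  ] [560.54966007  98.34256416] [702.50766869 -96.09205899] 73.0674828086003 -2.3805597351729064
[610.02398083   2.96059106  36.        ] [ 555.43501551 -165.80947264   72.        ] 40.5406049810219 -56.52306326884672 139.68708006193444 93.48347645933704
[-8.70880258e-02  6.41123313e-01  1.94043563e+00 -4.44089210e-16
  5.60033714e-01  2.08440150e-01]
[-1.80802018e-01  7.06336252e-01  1.75773205e+00 -4.44089210e-16
  6.77524351e-01  1.14726157e-01]
[-2.69738252e-01  6.39003269e-01  1.81012427e+00 -4.44089210e-16
  6.92465115e-01  1.34260668e+00]
[-3.75081784e-01  6.22738504e-01  1.85142069e+00 -4.44089210e-16
  6.67433460e-01  1.23726315e+00]
```

```bash
cat > chk.py <<'E'
from h import *
def check(name,view=True):
    c=camera("top"); ax,bl,og,ab,ao=measure(c)
    cs=blob(c,(5,60,70),(17,180,230),(295,140,420,230))
    print(observe()["time"],"targets",ab,ao)
    for k in cs:
        for z,R in((36,140),(72,95)):
            p=plane(c,k[1:],z); print(k,z,"ang",ang(ax,p).round(1),"r",np.hypot(*(p[:2]-ax)).round(1),"want",R)
    cv2.imwrite(name,cv2.resize(c["image"][110:250,270:450,::-1],(720,560),interpolation=cv2.INTER_CUBIC))
E
python3 - <<'E'
from chk import *
ax=np.array([503.9,-87.8])
close_gripper(); print(observe()["grip_width"])
push(ax,112,24,40.5,71.5)
push(ax,72,52,-56.5,-4)
move_to([300,-500,240],[0,.9787,.2054,0])
check("pics/c1.png")
E
```

```text
0.0032728453166331996
16.0583 targets 73.0674828086003 -2.3805597351729064
(32, np.float64(307.6), np.float64(188.3)) 36 ang 71.5 r 139.6 want 140
(32, np.float64(307.6), np.float64(188.3)) 72 ang 73.7 r 137.1 want 95
(27, np.float64(364.4), np.float64(166.3)) 36 ang -7.7 r 103.9 want 140
(27, np.float64(364.4), np.float64(166.3)) 72 ang -5.6 r 95.3 want 95
```

View pics/c1.png

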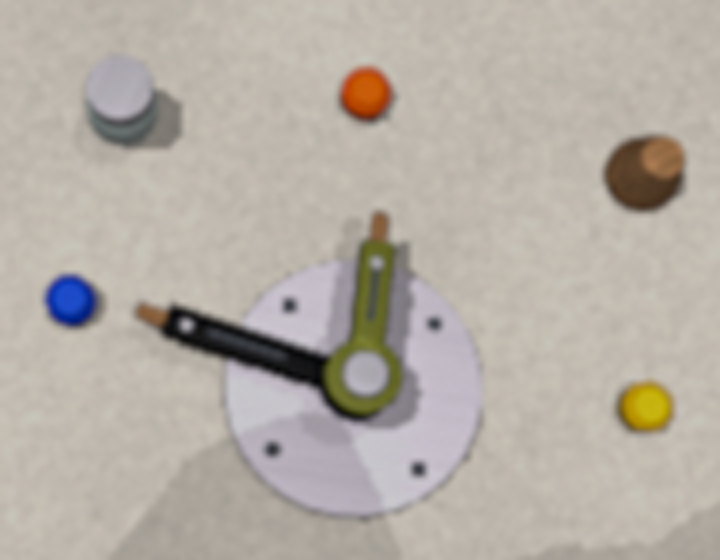

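The picture shows both arms just short of their studs: long about 1.6° and short about 3.2°. I'll correct the short arm, then cross-check both by triangulating across the two views.

```bash
python3 - <<'E'
from chk import *
ax=np.array([503.9,-87.8])
push(ax,72,52,-5.6,-0.8,n=3)
move_to([300,-500,240],[0,.9787,.2054,0])
check("pics/c2.png")
T=camera("top");S=camera("scene")
cv2.imwrite("pics/s2.png",cv2.resize(S["image"][190:330,220:410,::-1],(760,560),interpolation=cv2.INTER_CUBIC))
def tri(a,b):
    PT,PS=[c["intrinsics"]@np.c_[c["R"],c["t"]] for c in(T,S)]
    X=cv2.triangulatePoints(PT,PS,np.array(a,float),np.array(b,float))[:,0]; return (X[:3]/X[3])
for n,lo,hi,w in(("blue",(105,120,60),(130,255,255),(270,165,305,200)),("orange",(3,180,150),(14,255,255),(345,120,375,145))):
    b=blob(T,lo,hi,w)[0][1:]; s=blob(S,lo,hi,(220,190,410,320))[0][1:]; X=tri(b,s); print(n,s,X.round(1),ang(ax,X))
print(blob(S,(5,60,60),(17,190,230),(220,190,410,295)))
E
```

```text
22.4667 targets 73.04454542321301 -2.3805597351729064
(33, np.float64(307.6), np.float64(188.4)) 36 ang 71.6 r 139.5 want 140
(33, np.float64(307.6), np.float64(188.4)) 72 ang 73.8 r 137.0 want 95
(26, np.float64(362.5), np.float64(166.2)) 36 ang -5.0 r 103.6 want 140
(26, np.float64(362.5), np.float64(166.2)) 72 ang -2.7 r 95.1 want 95
blue (np.float64(340.4), np.float64(214.9)) [562.6  99.3   7.1] 72.57889023960166
orange (np.float64(363.9), np.float64(271.5)) [704.5 -96.2  13.1] -2.3846985464593184
[(42, np.float64(322.9), np.float64(241.1)), (20, np.float64(329.2), np.float64(216.8))]
```

View pics/s2.png

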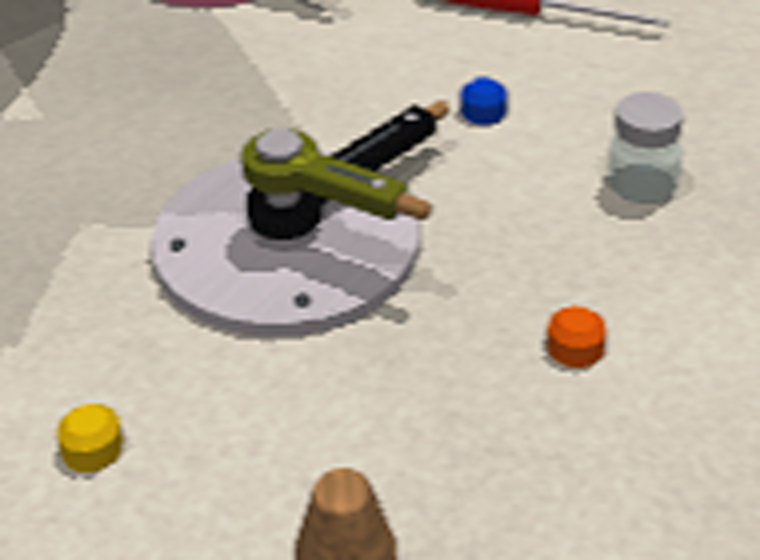

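The scene crop shows the long arm aimed at blue (crop 484,102) and the olive arm aimed toward orange (crop 576,337). Jar, cone and yellow stud look undisturbed. The remaining offsets are about 3–5 mm for the long arm and 1–2 mm for the short one, and the robot is clear, so I'm handing it in.

```bash
python3 -c "
from station import *
print(close_job())"
```

```text
the job is handed in; nothing more can be done
None
```

The job is handed in: by camera measurement the long arm's centre line passes about 3–5 mm from the blue stud's axis and the short arm's about 1–2 mm from the orange stud's (limit 14 mm), with the robot clear, no force stop triggered, and about 23 s of the 72 s used; the judge's verdict was not shown.

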